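# Load a spool into the ribbon dispenser

### The arm

A 7-joint arm with a two-finger parallel gripper is mounted at the origin on a cart in front of the work surface, level with it; the furniture and walls round the work are solid. World frame = base frame: x ahead of the robot, y to its left, z up, the work surface at z = 0. Lengths are in mm, angles in rad, forces in N, time in s.
With the tool pointing down it reaches from about 400 to 875 mm from the base axis. Payload 4.4 kg.
Tool frame: the origin (TCP) lies at the very end of the fingers, on their centre line; the grasp point (between the pads) lies 19 mm behind it; y points along the fingers, x is the direction in which the jaws open and shut, and the axes are right-handed (so a half turn about y gives the same grasp; the last joint's range is limited). The gripper opens to 85 mm and grips with 20 to 120 N. Pads are 22 mm wide; open, the fingers measure 114 mm over their backs; the gripper's body (76 mm by 85 mm) begins 54 mm behind the grasp point. The pads swing forward as they close: fully open they stand 13 mm farther back than shut.
Start: joints at [-1.177, 0.628, 0.038, 1.517, -0.027, 0.996, -0.02], TCP at [288.429, 582.517, 231.313] pointing down, gripper open.
Joint ranges: [-3.06, 3.06], [-0.37, 2.12], [-1.25, 1.32], [0.18, 2.47], [-1.1, 4.24], [0.23, 1.98], [-2.94, 2.94]. Speed limits (rad/s): [2.57, 2.57, 3.14, 3.14, 3.14, 3.14, 3.14].

### API

Orientations are given as [roll, pitch, yaw] about the fixed x, y, z axes, in that order (R = Rz(yaw) Ry(pitch) Rx(roll)).
In Python, from cell import readout, eyes, finish_job gives the robot as it stands. The module is installed in compiled form; this text tells all that it offers.
- The arm moves only by the tool apply_moves, never from a script. Its argument "commands" is a list that holds one entry, the list of rows, each a list of 6 numbers: the shift along the tool's x, y, z in units of 0.04 m (1.0 is 0.04 m), then the turn, a rotation vector about the tool's x, y, z in units of 5 degrees (1.0 is 5 degrees). A call has 1 to 8 rows; each row shifts and turns the pose as measured when the row begins, along the tool's axes as they then stand; what a row does not reach is not made up. A row lasts 1/12 s, in which the tool goes at most 41.7 mm and 7.16 degrees, less where a joint would pass 70% of its speed; a pose out of reach is approached as far as the arm can. A call with a number of a shift or a turn outside -1 to 1 is refused whole. A call with a gripper value outside its range is refused whole. "claw" is the finger opening in mm, from 0 to 85.4, set as the call begins (left out, the last holds). The fingers move at their own pace and stop on an object; the grip force is fixed at half the most. Time passes only in rows, so rows that do not move let the fingers close. It gives the time, the measured TCP pose, the force and the opening at its end, in the units of the state.
- readout.read_state(): the state, without advancing time (a new reading comes with each control period).
- eyes.get_image(name): name is "scene" or "side" or "wrist"; returns a dict with "image" (480x640x3 uint8, red, green, blue), "mtx" (3x3 intrinsics, pixels), "rvec" (rotation vector, rad) and "tvec" (3), from world to camera coordinates, as OpenCV has them. Camera axes: x right, y down, z forward; pixel columns grow to the right and rows downward; lengths in mm; the calibration is good to about 2 mm. The wrist camera is an equidistant fisheye: a pixel r from the principal point sees the ray r / f radians off the axis. A picture is of the moment at which its call begins. There is no depth.
- finish_job(): hands the job in, once; it reports no verdict.
The state is a dict: "clock": time; "qpos": joint angles; "qd": joint speeds; "tau": joint torques, N m; "eef_pos": TCP position; "tool_rot": TCP orientation; "force": force on the tool from outside, world axes, zero at the start; "torque": the same for the moment, N m; "width": finger opening in mm.
Only numpy, scipy, OpenCV 4.12 (cv2) and the standard library are available. Lean on these libraries where they do the work, as an engineer would, in place of code of your own. Each camera call takes 0.05 s, during which the arm holds its last target. There are 200 camera calls.

### The job

Load the ribbon dispenser with the wide empty spool: take the axle by its grip, thread its rod through the spool's bore, lift the spool on the rod and lay the rod in both cradles of the dispenser, so that the spool hangs between them, then let go. Leave the narrow spool where it stands.

Things in the scene. Friction and masses are not known exactly. Their poses are not given: they have to be found in the camera images.
- axle_grip (a point): Centre of the grip of the loose axle (50 g): an upright wooden block 20 mm thick (x), 66 long (y), 52 high (z), standing on the table, this point 26 mm up. From its +y end a level wooden rod, 12 mm thick, runs to 179 mm from this point, its axis 4 mm higher (18 mm collar, 4 mm long, at its root). y: along the rod to its tip, within 15 degrees of world +y (robot's left) at the start; z up.
- rod_mid (a point): Point on the axis of the axle's rod, 105 mm along y from the grip's centre and 4 mm above it: the middle of the rod's free length, where the spool should hang. Axes as axle_grip.
- wide_spool_center (a point): Centre of the wide spool, on its bore's axis, 45 mm above the table. Loose empty reel (about 110 g), 54 mm wide along its axis, standing on a flat of its two octagonal light wood flanges (90 mm across flats); cardboard core 46 mm thick with a round bore of 34 mm right through. y: bore axis, level, within 15 degrees of world y; both ends alike.
- narrow_spool_center (a point): Centre of the narrow spool, a bystander: the same kind of reel, but only 30 mm wide along its axis (y). Either spool may be the nearer one to the robot.
- cradle_mid (a point): Half-way between the fixed dispenser's two cradles, on the axis of a rod resting in both, 85 mm above the table. Wooden base 76 (x) x 150 (y) x 12 mm; Y-shaped uprights 10 mm thick, 50 mm either side of this point along y, each a V 50 mm wide at its mouth, 31 mm above this point, sides at 60 degrees. y: line of the cradles, within 12 degrees of world y; z up. With rod_mid here, the grip is outside the -y cradle.
There are look-alikes about, which are no part of the job. Of the things shaped like the part that bears axle_grip, the wooden one is meant.

How it is judged (in metres and radians):
On the way:
1. the wide spool is lifted clear of the table on the rod, not held by the fingers (height (world z) of wide_spool_center above 0.07 m and distance between rod_mid and wide_spool_center below 0.05 m and angle between the y axis of axle_grip and the y axis of wide_spool_center, either way round below 0.5 rad and contact force between the fingers and wide_spool below 1 N), for 0.2 s.
At the end, for the whole second after the job is handed in: Rod at rest in both cradles: its middle within 10 mm of their line sideways and in height, 25 mm along it, direction within 10 degrees. Wide spool hangs on it at rest: centre within 20 mm of the line sideways, 30 mm of the middle along it, over 60 mm above the table (angle between the y axis of axle_grip and the y axis of cradle_mid, either way round below 0.17 rad and x of rod_mid in the frame of cradle_mid between -0.01 and 0.01 m and y of rod_mid in the frame of cradle_mid between -0.025 and 0.025 m and z of rod_mid in the frame of cradle_mid between -0.01 and 0.01 m and x of wide_spool_center in the frame of cradle_mid between -0.02 and 0.02 m and y of wide_spool_center in the frame of cradle_mid between -0.03 and 0.03 m and height (world z) of wide_spool_center above 0.06 m and linear speed of each of wide_spool, axle below 0.04 m/s); the robot touches nothing.
It fails at once if the narrow spool is moved by more than 30 mm (distance of narrow_spool_center from where it was at the start of the episode above 0.03 m).
It also fails if it takes over 61 s, if anything falls off the work surface, if the arm or the gripper's body presses on something with over 40 N, if the wrist force passes 120 N, or if a joint passes its speed limit or range.

## Working session

There is one attempt and no reset: what is moved stays moved. The work goes in short steps, Python scripts to look and compute and a tool call to move; the robot and the scene stay as the last step left them, time stands still between calls to the robot, and variables do not carry over. Pictures are saved under pics/ and viewed, about 8 in all and at most 12, crops included, and the job is handed in when it is done.

Besides the shell and the picture viewer there is one more tool, called as name(argument=value, ...), one argument or row to a line, values as JSON. apply_moves: Moves the arm, as the interface text tells. Shifts and turns lie within -1 to 1; 1 stands for 0.04 m of shift or 5 degrees of turn. Its arguments: {"type":"object","properties":{"commands":{"type":"array"},"claw":{"type":"number"}},"required":["commands"]}

```bash
mkdir -p pics; python3 - <<'E'
from cell import readout, eyes
import cv2,numpy as np,pickle
print(readout.read_state())
d={}
for n in("scene","side"):
    r=eyes.get_image(n); d[n]=r
    cv2.imwrite(f"pics/{n}0.png",r["image"][:,:,::-1])
    R=cv2.Rodrigues(np.array(r["rvec"]))[0]
    print(n,r["mtx"],"cam",(-R.T@np.array(r["tvec"]).ravel()),R[2])
pickle.dump(d,open("i0.pkl","wb"))
E
```

```text
{'clock': 0.0, 'qpos': array([-1.17683251,  0.62933056,  0.038427  ,  1.5183783 , -0.02702613,
        0.99633265, -0.0200011 ]), 'qd': array([-0.00100499, -0.0012209 ,  0.00058934, -0.00010913,  0.00115652,
       -0.00015247, -0.00024778]), 'tau': array([ 1.58387782e-03, -5.63403153e+01,  1.22649629e+00, -1.93446100e+01,
        1.09285698e-02,  1.04360981e-02, -1.72863622e-06]), 'eef_pos': array([288.10360358, 581.94701756, 230.39562411]), 'tool_rot': array([-1.57079081,  0.00193173,  1.11102906]), 'force': array([ 0.5773487 , -0.00077869,  0.20226315]), 'torque': array([0.02507735, 0.03008783, 0.0112908 ]), 'width': 85.03415186973949}
scene [[463.3535727    0.         321.46290261]
 [  0.         463.3535727  244.24606303]
 [  0.           0.           1.        ]] cam [-423.1863306  -755.22187957  980.60319317] [ 0.62623688  0.44040044 -0.64333104]
side [[612.89033662   0.         312.55103436]
 [  0.         612.89033662 248.15020686]
 [  0.           0.           1.        ]] cam [  272.56347908 -1382.51356001  1139.14035501] [ 0.12190037  0.76231397 -0.63562387]
```

View pics/scene0.png

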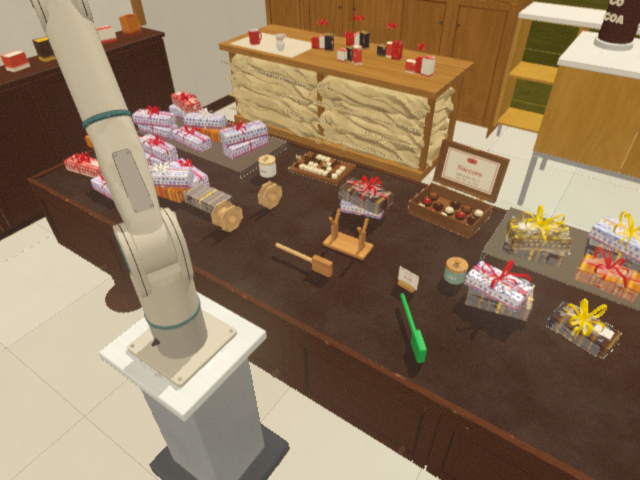

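View pics/side0.png

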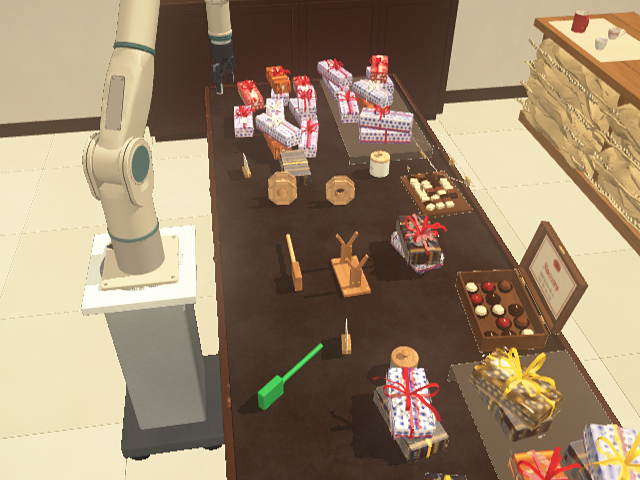

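The scene view shows the wooden axle (rod 277,247 to grip 320,266), a green look-alike (415,345), spools at (227,217) and (270,195), and the dispenser at (348,240). In the side view these are the axle at (295,265), green at (270,392), spools at (282,188) and (340,190), and the dispenser at (351,265). The wooden axle fits the description. I'll enlarge both views to confirm it and to tell the spools apart.

```bash
python3 - <<'E'
import cv2,numpy as np
a=cv2.imread("pics/scene0.png")[165:285,185:385]; b=cv2.imread("pics/side0.png")[150:310,230:390]
a=cv2.resize(a,None,fx=4,fy=4,interpolation=cv2.INTER_CUBIC)[:, :]
b=cv2.resize(b,None,fx=3.75,fy=3.75,interpolation=cv2.INTER_CUBIC)
cv2.imwrite("pics/ca.png",a);cv2.imwrite("pics/cb.png",b)
E
```

```text
(no output)
```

View pics/ca.png

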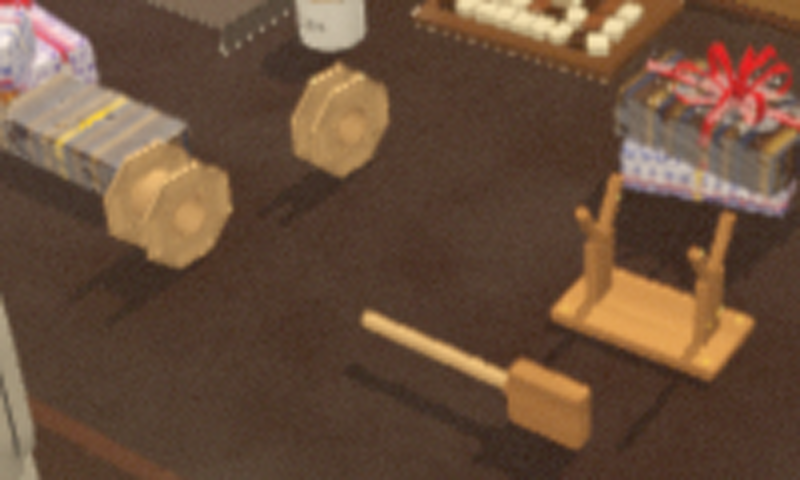

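View pics/cb.png

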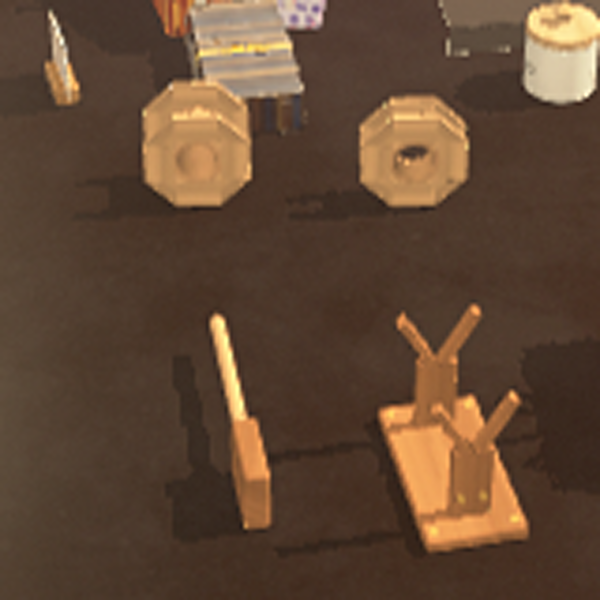

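The crops settle it. The wide spool is the nearer one (scene 227,217; side 282,188): its flanges stand far apart and a gift box sits just behind it. The narrow spool is at scene (270,195). The wooden axle and dispenser are confirmed. Next I'll triangulate these points.

```bash
cat > h.py <<'E'
import cv2,numpy as np,pickle
from scipy.optimize import least_squares
def cam(r):
    R=cv2.Rodrigues(np.array(r["rvec"]))[0]; t=np.array(r["tvec"]).ravel()
    return R,-R.T@t,r["mtx"]
def ray(r,p,fish=False):
    R,c,K=cam(r); d=np.array([(p[0]-K[0,2])/K[0,0],(p[1]-K[1,2])/K[1,1]])
    if fish:
        th=np.hypot(*d); v=np.r_[d/max(th,1e-9)*np.sin(th),np.cos(th)]
    else: v=np.r_[d,1]
    v=R.T@v; return c,v/np.linalg.norm(v)
def onz(r,p,z,fish=False):
    c,v=ray(r,p,fish); return c+v*(z-c[2])/v[2]
def tri(rs):
    A=sum(np.eye(3)-np.outer(v,v) for c,v in rs); b=sum((np.eye(3)-np.outer(v,v))@c for c,v in rs)
    return np.linalg.solve(A,b)
E
python3 - <<'E'
from h import *
d=pickle.load(open("i0.pkl","rb"));S,D=d["scene"],d["side"]
np.set_printoptions(precision=1,suppress=True)
P={"tip30":((368,319),(216,318)),"root30":((507,378),(240,417)),"hole45":((187,215),(198,160)),
"nearR":((727,215),(517,395)),"nearL":((697,255),(440,410)),"farR":((613,177),(475,308)),"farL":((582,212),(402,317)),
"narrowhole":((350,127),(413,158)),"giftnear":((187,128),(300,90)),
"wtopF":((185,147),(200,120)),"wtopB":((150,142),(196,83)),"ntopF":((350,80),(414,120)),"ntopB":((341,64),(412,97))}
for k,(a,b) in P.items():
    a=(185+a[0]/4,165+a[1]/4);b=(230+b[0]/3.75,150+b[1]/3.75)
    z=30 if '30' in k else 116 if k[:2] in("ne","fa") else 45 if "hole" in k else 90
    print(k,tri([ray(S,a),ray(D,b)]),onz(S,a,z)[:2],onz(D,b,z)[:2])
E
```

```text
tip30 [421.6  13.   32.7] [421.5  12.2] [423.1  20.2]
root30 [ 420.9 -122.7   42.2] [ 425.7 -120.9] [ 425.4 -100.2]
hole45 [433.4 217.   43.1] [430.  212.9] [433.8 216.9]
nearR [ 605.6 -205.3  111.3] [ 597.3 -210.6] [ 605.4 -207.6]
nearL [ 550.  -211.5  110.6] [ 541.5 -217.1] [ 549.7 -214.6]
farR [ 598.2 -104.4  111.5] [ 590.8 -109.7] [ 597.7 -107.5]
farL [ 542.7 -111.3  114.8] [ 538.5 -114.9] [ 543.7 -109.2]
narrowhole [611.1 184.5  45.6] [608.3 181.2] [612.9 190.3]
giftnear [535.4 313.3  39.4] [480.6 251.6] [524.7 240.6]
wtopF [437.7 207.8 101.4] [458.7 233.5] [436.  208.9]
wtopB [438.4 252.3  99.1] [447.7 263.4] [439.6 265.8]
ntopF [610.  177.   93.6] [615.9 182.7] [610.5 180. ]
ntopB [609.4 185.6 109.1] [631.9 206.1] [615.6 214.6]
```

```bash
cat > plan.py <<'E'
import sys,numpy as np
from math import *
from scipy.spatial.transform import Rotation as Ro
from cell import readout
# usage: plan.py yawdeg x y z [x y z ...] : waypoints in mm
s=readout.read_state(); p=np.array(s["eef_pos"]); R=Ro.from_euler("xyz",s["tool_rot"])
T=Ro.from_euler("xyz",[-pi/2,0,radians(float(sys.argv[1]))])
W=np.array(sys.argv[2:],float).reshape(-1,3)
print("at",p.round(1),np.degrees(s["tool_rot"]).round(2),"F",s["force"].round(1),"t",round(s["clock"],2),"w",round(s["width"],1))
for w in W:
    for _ in range(40):
        e=w-p; r=(R.inv()*T).as_rotvec(degrees=True)
        if np.linalg.norm(e)<.7 and np.linalg.norm(r)<.3: break
        m=e*min(1,39/np.linalg.norm(e)); r=r*min(1,5/max(np.linalg.norm(r),1e-9))
        row=np.r_[R.inv().apply(m)/40,r/5].round(2)
        print(list(map(float,row)),",",end=" ")
        p=p+R.apply(row[:3]*40); R=R*Ro.from_rotvec(row[3:]*5,degrees=True)
    print("| end",p.round(1))
E
python3 plan.py 2 400 330 320 430 160 320
```

```text
at [288.2 582.  230.5] [-90.     0.1   63.66] F [ 0.7 -0.5 -0. ] t 0.1 w 85.3
[-0.59, -0.3, -0.71, 0.0, 1.0, -0.0] , [-0.53, -0.3, -0.76, 0.0, 1.0, -0.0] , [-0.46, -0.3, -0.81, 0.0, 1.0, -0.0] , [-0.39, -0.3, -0.84, 0.0, 1.0, -0.0] , [-0.31, -0.3, -0.87, 0.0, 1.0, -0.0] , [-0.24, -0.3, -0.9, 0.0, 1.0, -0.0] , [-0.16, -0.3, -0.91, 0.0, 1.0, -0.0] , [-0.03, -0.13, -0.41, 0.0, 1.0, -0.0] , [0.0, -0.0, 0.0, 0.0, 1.0, -0.0] , [0.0, -0.0, 0.0, 0.0, 1.0, -0.0] , [0.0, -0.0, 0.0, 0.01, 1.0, -0.0] , [0.0, -0.0, 0.0, 0.01, 1.0, -0.01] , [0.0, -0.0, 0.0, -0.0, 0.33, -0.0] , | end [400.  329.9 320. ]
[0.14, -0.0, -0.97, -0.0, 0.0, -0.0] , [0.14, -0.0, -0.97, -0.0, 0.0, -0.0] , [0.13, -0.0, -0.97, -0.0, 0.0, -0.0] , [0.14, -0.0, -0.97, -0.0, 0.0, -0.0] , [0.05, -0.0, -0.39, -0.0, 0.0, -0.0] , | end [429.9 160.  319.9]
```

apply_moves(
  commands=[
    [[-0.59,-0.3,-0.71,0,1,0],[-0.53,-0.3,-0.76,0,1,0],[-0.46,-0.3,-0.81,0,1,0],[-0.39,-0.3,-0.84,0,1,0],[-0.31,-0.3,-0.87,0,1,0],[-0.24,-0.3,-0.9,0,1,0],[-0.1,-0.3,-0.91,0,1,0],[0.05,-0.13,-0.9,0,1,0]],
  ],
)

```text
clock: 0.77
eef_pos: [407.4, 310.7, 315.7]
tool_rot: [-1.57, 0.014, 0.4]
force: [1.2, 0.4, -0.8]
width: 85.2
```

```bash
python3 plan.py 2 430 110 320
```

```text
at [407.4 310.7 315.7] [-89.96   0.8   22.92] F [ 1.2  0.4 -0.8] t 0.77 w 85.2
[-0.28, -0.02, -0.93, 0.01, 1.0, -0.04] , [-0.19, -0.02, -0.96, 0.0, 1.0, -0.04] , [-0.11, -0.02, -0.97, 0.0, 1.0, -0.04] , [-0.03, -0.02, -0.97, 0.01, 1.0, -0.03] , [0.06, -0.02, -0.97, 0.0, 0.18, -0.01] , [0.02, -0.0, -0.18, 0.0, 0.0, 0.0] , | end [430.1 110.  320. ]
```

apply_moves(
  commands=[
    [[-0.28,-0.02,-0.93,0,1,-0.04],[-0.19,-0.02,-0.96,0,1,-0.04],[-0.11,-0.02,-0.97,0,1,-0.04],[-0.03,-0.02,-0.97,0,1,-0.03],[0.06,-0.02,-0.97,0,0.2,0],[0,0,0,0,0,0]],
  ],
)

```text
clock: 1.27
eef_pos: [430.3, 100.1, 321.5]
tool_rot: [-1.574, -0.006, -0.002]
force: [-0.2, 0.2, -0.4]
width: 85.6
```

```bash
python3 - <<'E'
from h import *
from cell import eyes
r=eyes.get_image("wrist"); pickle.dump(r,open("w1.pkl","wb"))
cv2.imwrite("pics/w1.png",r["image"][:,:,::-1]); R,c,K=cam(r); print(c,R,K)
E
python3 plan.py 1 424 -163 250
```

```text
[430.30503602 175.29116639 464.49562131] [[ 0.99998685 -0.00104926  0.00502031]
 [-0.00249434 -0.95478389  0.29729025]
 [ 0.00448138 -0.29729887 -0.95477395]] [[371.64829954   0.         315.61601483]
 [  0.         371.64829954 236.80000001]
 [  0.           0.           1.        ]]
at [430.1 103.7 321.3] [-90.03  -0.29   0.1 ] F [0.3 0.4 0.4] t 1.32 w 85.6
[-0.02, 0.25, -0.94, 0.01, -0.18, 0.06] , [-0.04, 0.25, -0.94, -0.0, -0.0, -0.0] , [-0.04, 0.25, -0.94, -0.0, -0.0, -0.0] , [-0.04, 0.25, -0.94, -0.0, -0.0, -0.0] , [-0.04, 0.25, -0.94, -0.0, -0.0, -0.0] , [-0.04, 0.25, -0.94, -0.0, -0.0, -0.0] , [-0.03, 0.26, -0.94, -0.0, -0.0, -0.0] , [-0.01, 0.02, -0.09, -0.0, -0.0, -0.0] , | end [ 423.8 -163.2  250. ]
```

View pics/w1.png

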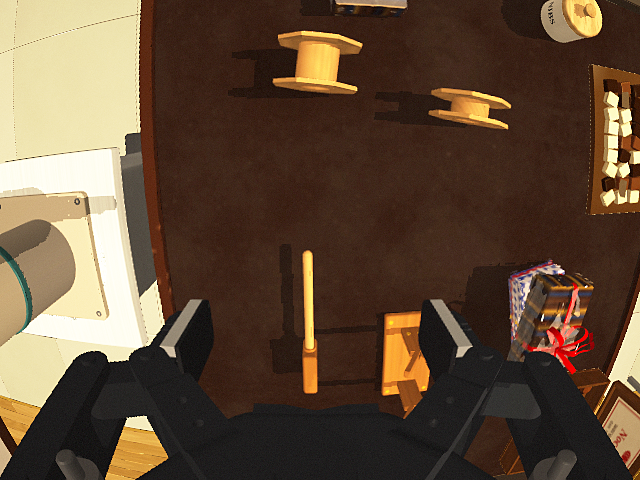

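The wrist view shows the wide spool at (318,62), the narrow one at (470,108), the rod from (307,251) to (309,347), the grip at (309,370), and a gift box behind the wide spool at about (370,5). I'll measure from a colour mask.

```bash
python3 - <<'E'
from h import *
np.set_printoptions(precision=1,suppress=True)
r=pickle.load(open("w1.pkl","rb")); im=r["image"]
hsv=cv2.cvtColor(im,cv2.COLOR_RGB2HSV); m=cv2.inRange(hsv,(8,70,120),(28,255,255))
n,l,st,ce=cv2.connectedComponentsWithStats(m)
for i in range(1,n):
    x,y,w,h,a=st[i]
    if a>300 and x>200 and x<520:
        print("comp",st[i],ce[i])
        mm=l==i
        if 280<x<320 and y>200:   # axle
            for v0,v1,z in((256,338,32),(354,388,52)):
                c=[]
                for v in range(v0,v1,4):
                    us=np.where(mm[v])[0]; c.append((onz(r,((us[0]),v),z,1)[:2],onz(r,(us[-1]+1,v),z,1)[:2]))
                c=np.array(c); mid=c.mean(1); f=np.polyfit(mid[:,1],mid[:,0],1)
                print("axle z",z,"yaw",-np.degrees(np.arctan(f[0])),"width",np.median(c[:,1,0]-c[:,0,0]),mid[0],mid[-1])
            ys,xs=np.where(mm); print("tip",onz(r,(xs[ys.argmin()],ys.min()),30,1),"grip end",onz(r,(309,ys.max()+1),52,1))
        if y<100: # spool: bottom/top silhouettes per column
            print("hull",cv2.approxPolyDP(cv2.convexHull(np.argwhere(mm)[:,::-1].astype(np.int32)),2,True).reshape(-1,2).tolist())
for k,p,z in(("FL",(273,84),63.6),("FR",(357,89),63.6),("BL",(276,37),63.6),("BR",(362,45),63.6),("gift bot L",(332,12),60),("gift bot R",(407,14),60)):
    print(k,onz(r,p,z,1))
b=im[0:110,220:520];b=cv2.resize(b,None,fx=2.6,fy=2.6,interpolation=cv2.INTER_CUBIC)
c=im[240:400,220:440];c=cv2.resize(c,None,fx=1.95,fy=1.95,interpolation=cv2.INTER_CUBIC)
o=np.zeros((600,800,3),np.uint8);o[:b.shape[0],:b.shape[1]]=b;o[288:288+c.shape[0],:c.shape[1]]=c
cv2.imwrite("pics/w1c.png",o[:,:,::-1])
E
```

```text
comp [335   0  72   9 425] [373.2   3. ]
hull [[406, 6], [402, 8], [338, 4], [335, 0], [406, 2]]
comp [ 273   31   90   63 3462] [317.3  61. ]
hull [[362, 44], [357, 90], [353, 93], [301, 90], [276, 85], [273, 82], [279, 34], [297, 31], [332, 33]]
comp [ 429   88   82   42 1931] [469.8 107.1]
hull [[510, 104], [507, 129], [460, 122], [429, 114], [431, 91], [440, 88], [479, 92], [501, 98]]
comp [ 302  250   16  144 1594] [308.8 328.3]
axle z 32 yaw 0.7172155287298563 width 12.402425311500338 [422.9  15.7] [ 423.8 -101.2]
axle z 52 yaw 0.4444434837241446 width 19.25985343111978 [ 424.5 -117.5] [ 424.8 -174.5]
tip [420.4  22.9  30. ] grip end [ 422.5 -190.    52. ]
comp [ 382  311   48  108 3525] [403.6 359.1]
FL [387.2 220.   63.6]
FR [476.2 214.4  63.6]
BL [390.4 272.4  63.6]
BR [481.7 263.6  63.6]
gift bot L [450.  301.9  60. ]
gift bot R [532.5 304.5  60. ]
```

View pics/w1c.png

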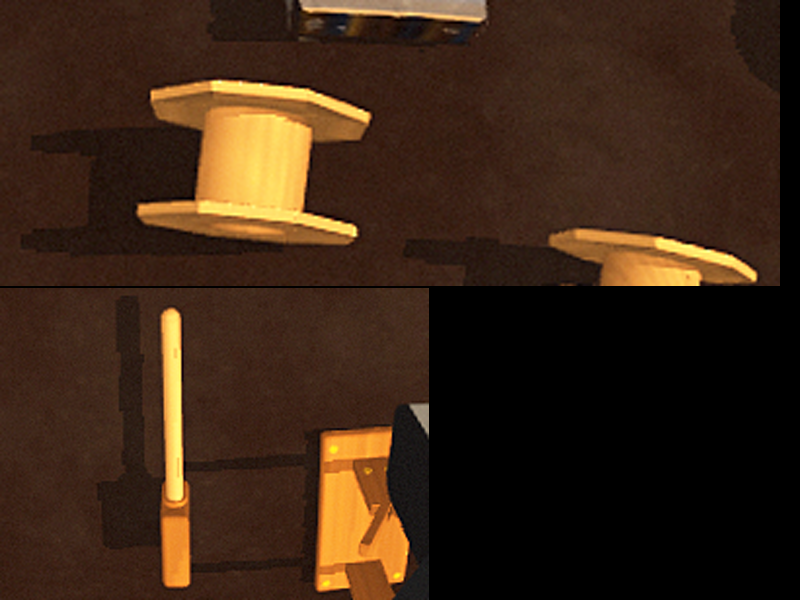

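The axle's grip centre is at about (424,-157), yaw 0.6°; its width of 19 mm and length check out. The wide spool's centre is at about (434,243), axis yaw about -4.7°; its 51 mm flange spacing matches. The gift's front is at y of about 302, so I won't insert the rod too deep. Now the grasp.

```bash
python3 plan.py 0.6 424.3 -157 120
```

```text
at [430.1 103.7 321.3] [-90.03  -0.29   0.1 ] F [0.3 0.4 0.4] t 1.32 w 85.6
[-0.02, 0.6, -0.77, 0.01, -0.1, 0.06] , [-0.03, 0.6, -0.77, -0.0, -0.0, -0.0] , [-0.02, 0.59, -0.77, -0.0, -0.0, -0.0] , [-0.03, 0.59, -0.77, -0.0, -0.0, -0.0] , [-0.02, 0.6, -0.77, -0.0, -0.0, -0.0] , [-0.03, 0.59, -0.77, -0.0, -0.0, -0.0] , [-0.02, 0.59, -0.77, -0.0, -0.0, -0.0] , [-0.03, 0.6, -0.77, -0.0, -0.0, -0.0] , [-0.01, 0.27, -0.36, -0.0, -0.0, -0.0] , | end [ 424.3 -157.1  120. ]
```

apply_moves(
  commands=[
    [[-0.02,0.5,-0.85,0,-0.1,0.06],[-0.03,0.5,-0.85,0,0,0],[-0.03,0.5,-0.85,0,0,0],[-0.03,0.5,-0.85,0,0,0],[-0.03,0.55,-0.85,0,0,0],[-0.03,0.55,-0.85,0,0,0],[-0.03,0.55,-0.85,0,0,0],[0,0.4,-0.4,0,0,0]],
  ],
)

```text
clock: 1.98
eef_pos: [435.2, -143.1, 154.1]
tool_rot: [-1.563, -0.012, 0.039]
force: [0.8, 1.1, 0.1]
width: 85.5
```

```bash
python3 plan.py 0.6 424.3 -157 90 424.3 -157 10
```

```text
at [ 435.2 -143.1  154.1] [-89.55  -0.7    2.24] F [0.8 1.1 0.1] t 1.98 w 85.5
[-0.18, 0.94, -0.2, -0.09, 0.33, 0.14] , [-0.11, 0.66, -0.15, -0.0, -0.0, -0.0] , | end [ 424.4 -157.1   90. ]
[-0.0, 0.97, 0.0, -0.0, -0.0, -0.0] , [-0.0, 0.97, 0.0, -0.0, -0.0, -0.0] , [-0.0, 0.06, 0.0, -0.0, -0.0, -0.0] , | end [ 424.4 -157.1   10. ]
```

apply_moves(
  commands=[
    [[-0.18,0.9,-0.2,-0.09,0.33,0.14],[-0.11,0.66,-0.15,0,0,0],[0,0,0,0,0,0]],
  ],
)

```text
clock: 2.23
eef_pos: [425.1, -160.5, 86.2]
tool_rot: [-1.571, 0.001, 0.005]
force: [-0.6, 0.4, 0.4]
width: 85.2
```

```bash
python3 plan.py 0.6 424.3 -157 10; python3 - <<'E'
from h import *
from cell import eyes
np.set_printoptions(precision=1,suppress=True)
r=eyes.get_image("wrist"); im=r["image"]
cv2.imwrite("pics/w2.png",im[:,:,::-1])
hsv=cv2.cvtColor(im,cv2.COLOR_RGB2HSV); m=cv2.inRange(hsv,(8,70,120),(28,255,255))
n,l,st,ce=cv2.connectedComponentsWithStats(m)
for i in range(1,n):
    if st[i,4]>300: 
        x,y,w,h,a=st[i]; print(st[i],onz(r,(x,y+h),52,1),onz(r,(x+w,y+h),52,1))
E
```

```text
at [ 425.1 -160.5   86.2] [-9.003e+01  7.000e-02  2.800e-01] F [-0.6  0.4  0.4] t 2.23 w 85.2
[-0.01, 0.97, 0.05, 0.01, -0.06, -0.01] , [-0.01, 0.94, 0.04, -0.0, -0.0, -0.0] , | end [ 424.3 -156.9    9.8]
[ 292    0   40  320 7891] [ 412.9 -188.1   52. ] [ 434.8 -188.    52. ]
[  466   130   174   260 22975] [ 525.  -245.2   52. ] [ 725.1 -286.3   52. ]
[   0  394   43   70 1643] [  47.1 -428.9   52. ] [ 146.5 -386.6   52. ]
```

View pics/w2.png

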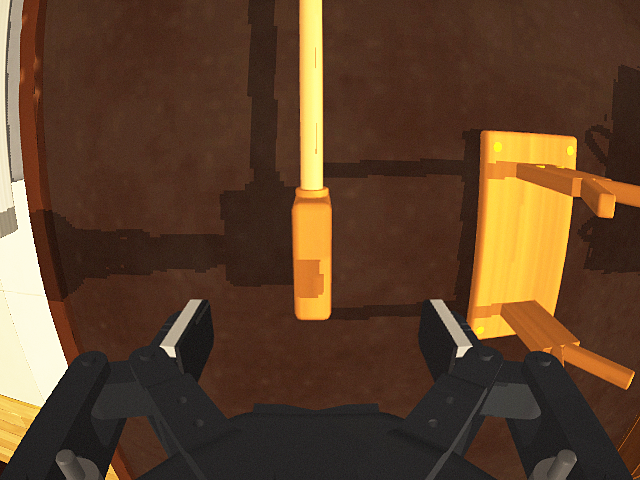

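The view shows the grip centred between the open fingers: it spans (293–331, 190–320), with centre about (424,-155), which agrees. Descend and close.

apply_moves(
  commands=[
    [[-0.02,0.97,0.07,0,-0.06,0],[0,0.9,0.07,0,0,0],[0,0,0,0,0,0]],
  ],
)

```text
clock: 2.53
eef_pos: [429.9, -149.8, 29.9]
tool_rot: [-1.561, -0.006, 0.016]
force: [0.1, -0.2, -0.6]
width: 85.5
```

apply_moves(
  commands=[
    [[0,0,0,0,0,0],[0,0,0,0,0,0],[0,0,0,0,0,0],[0,0,0,0,0,0],[0,0,0,0,0,0],[0,0,0,0,0,0],[0,0,0,0,0,0],[0,0,0,0,0,0]],
  ],
  claw=0,
)

```text
clock: 3.2
eef_pos: [435.7, -147.9, 38.6]
tool_rot: [-1.564, -0.018, 0.023]
force: [0.1, -0.2, 0.0]
width: 20.4
```

```bash
python3 plan.py -4.7 420 -120 130 416 20 130
```

```text
at [ 435.7 -147.9   38.6] [-89.59  -1.01   1.3 ] F [ 0.1 -0.2  0. ] t 3.2 w 20.4
[-0.14, -0.92, 0.29, -0.08, 0.98, 0.16] , [-0.17, -0.92, 0.27, -0.01, 0.22, 0.04] , [-0.09, -0.45, 0.13, -0.0, 0.0, -0.0] , | end [ 419.8 -120.1  130.1]
[-0.11, 0.0, 0.97, -0.0, 0.0, -0.0] , [-0.1, 0.0, 0.97, -0.0, 0.0, -0.0] , [-0.11, 0.0, 0.97, -0.0, 0.0, -0.0] , [-0.06, 0.0, 0.57, -0.0, 0.0, -0.0] , | end [416.1  19.9 130.2]
```

The zero rows let the arm creep up, so the grip is shallow (TCP at z 38). I'll reopen, go deeper, and close again while compensating for the creep.

apply_moves(
  commands=[
    [[0,0,0,0,0,0],[0,0.03,0,0,0,0],[0,0.03,0,0,0,0],[0,0.03,0,0,0,0]],
  ],
  claw=60,
)

```text
clock: 3.53
eef_pos: [436.6, -148.4, 35.1]
tool_rot: [-1.564, -0.019, 0.022]
force: [-0.0, 0.5, 0.6]
width: 60.4
```

```bash
python3 plan.py 0.6 430 -150 10;  python3 - <<'E'
from h import *
from cell import eyes
np.set_printoptions(precision=1,suppress=True)
r=eyes.get_image("wrist"); im=r["image"]
cv2.imwrite("pics/w3.png",im[:,:,::-1])
hsv=cv2.cvtColor(im,cv2.COLOR_RGB2HSV); m=cv2.inRange(hsv,(8,70,120),(28,255,255))
n,l,st,ce=cv2.connectedComponentsWithStats(m)
for i in range(1,n):
    if st[i,4]>300: 
        x,y,w,h,a=st[i]; print(st[i],onz(r,(x,y+h),52,1),onz(r,(x+w,y+h),52,1))
E
```

```text
at [ 436.6 -148.4   35.1] [-89.64  -1.11   1.28] F [-0.   0.5  0.6] t 3.53 w 60.4
[-0.18, 0.63, -0.04, -0.07, 0.14, 0.22] , | end [ 429.9 -150.     9.8]
[  270     0    53   400 11645] [ 417.5 -189.    52. ] [ 441.1 -188.4   52. ]
[  475   158   165   322 24531] [ 537.3 -266.6   52. ] [ 769. -363.   52.]
[  0 331  45  98 836] [ 217.6 -257.5   52. ] [ 271.8 -239.5   52. ]
[   0  407   36   73 1648] [ 162.4 -341.9   52. ] [ 224.8 -312.4   52. ]
```

View pics/w3.png

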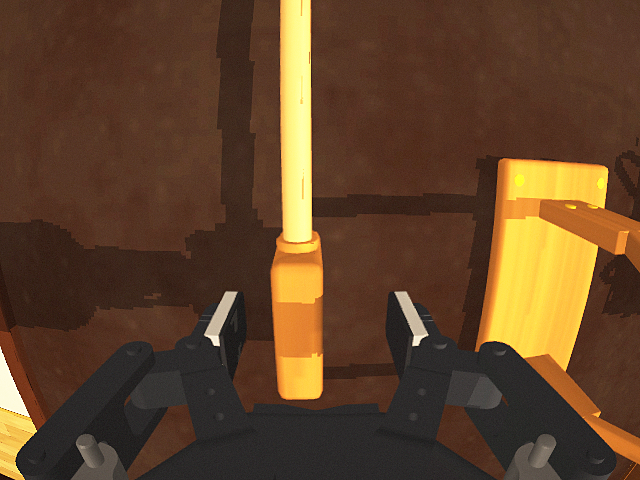

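The axle is still upright at x of about 429, with its centre at y of about -155.5, between the fingers. Go deeper.

apply_moves(
  commands=[
    [[-0.16,0.5,-0.17,-0.07,0,0.22],[-0.05,0.3,0,0,0,0],[0,0.1,0,0,0,0]],
  ],
)

```text
clock: 3.83
eef_pos: [429.9, -155.9, -1.3]
tool_rot: [-1.571, -0.002, 0.023]
force: [-0.0, 0.3, -0.6]
width: 60.3
```

```bash
python3 plan.py 1 429.5 -155.5 9
```

```text
at [ 429.9 -155.9   -1.3] [-90.03  -0.14   1.33] F [-0.   0.3 -0.6] t 3.83 w 60.3
[-0.01, -0.26, 0.01, 0.0, 0.07, 0.03] , | end [ 429.4 -155.5    9.1]
```

apply_moves(
  commands=[
    [[0,-0.25,0,0,0,0],[0,-0.05,0,0,0,0]],
  ],
)

```text
clock: 4.0
eef_pos: [428.4, -155.8, 8.6]
tool_rot: [-1.571, 0.002, 0.022]
force: [0.2, 0.1, 0.1]
width: 60.2
```

apply_moves(
  commands=[
    [[0,0,0,0,0,0],[0,0,0,0,0,0],[0,0,0,0,0,0],[0,0,0,0,0,0],[0,0,0,0,0,0]],
  ],
  claw=0,
)

```text
clock: 4.42
eef_pos: [428.8, -155.8, 8.6]
tool_rot: [-1.571, 0.001, 0.023]
force: [0.7, -0.3, -1.0]
width: 19.3
```

```bash
python3 plan.py -4.7 420 -120 130 413 0 130
```

```text
at [ 428.8 -155.8    8.6] [-9.00e+01  5.00e-02  1.32e+00] F [ 0.7 -0.3 -1. ] t 4.42 w 19.3
[-0.06, -0.93, 0.28, 0.0, 1.0, -0.01] , [-0.09, -0.93, 0.27, 0.0, 0.2, -0.0] , [-0.09, -0.93, 0.26, 0.0, 0.0, -0.0] , [-0.02, -0.25, 0.07, 0.0, 0.0, -0.0] , | end [ 420.  -120.1  130.2]
[-0.14, 0.0, 0.97, 0.0, 0.0, -0.0] , [-0.13, 0.0, 0.97, 0.0, 0.0, -0.0] , [-0.14, 0.0, 0.97, 0.0, 0.0, -0.0] , [-0.01, 0.0, 0.07, 0.0, 0.0, -0.0] , | end [4.130e+02 1.000e-01 1.302e+02]
```

apply_moves(
  commands=[
    [[-0.06,-0.93,0.1,0,1,0],[-0.09,-0.93,0.27,0,0.2,0],[-0.14,-0.6,0.7,0,0,0],[-0.12,0,0.9,0,0,0],[-0.12,0,0.9,0,0,0],[-0.08,0,0.8,0,0,0],[0,0,0.4,0,0,0]],
  ],
)

```text
clock: 5.0
eef_pos: [419.1, 9.0, 110.2]
tool_rot: [-1.567, -0.001, -0.102]
force: [0.9, -0.1, -0.4]
width: 19.6
```

```bash
python3 plan.py -4.7 415 12 30
```

```text
at [419.1   9.  110.2] [-8.98e+01 -3.00e-02 -5.83e+00] F [ 0.9 -0.1 -0.4] t 5.0 w 19.6
[-0.05, 0.97, 0.03, -0.04, -0.23, 0.01] , [-0.05, 0.97, 0.03, -0.0, 0.0, -0.0] , [-0.01, 0.07, 0.0, -0.0, 0.0, -0.0] , | end [414.9  12.   29.8]
```

apply_moves(
  commands=[
    [[-0.05,0.9,-0.1,-0.04,-0.23,0],[-0.05,0.9,0,0,0,0],[0,0.05,0,0,0,0],[0,0,0,0,0,0]],
  ],
)

```text
clock: 5.33
eef_pos: [416.7, 18.4, 35.0]
tool_rot: [-1.566, -0.004, -0.057]
force: [-0.3, 0.5, -0.2]
width: 19.6
```

```bash
python3 plan.py -4.7 415 12 26;  python3 - <<'E'
from h import *
from cell import eyes
r=eyes.get_image("wrist"); s=eyes.get_image("side"); t=eyes.get_image("scene"); pickle.dump((r,s,t),open("w4.pkl","wb"))
a=cv2.resize(r["image"][0:300,170:470],(500,500))
b=cv2.resize(s["image"][150:250,250:350],(300,300),interpolation=cv2.INTER_CUBIC)
c=cv2.resize(t["image"][180:260,190:270],(300,300),interpolation=cv2.INTER_CUBIC)
o=np.zeros((600,800,3),np.uint8);o[:500,:500]=a;o[:300,500:]=b;o[300:,500:]=c
cv2.imwrite("pics/w4.png",o[:,:,::-1])
E
```

```text
at [416.7  18.4  35. ] [-89.71  -0.21  -3.25] F [-0.3  0.5 -0.2] t 5.33 w 19.6
[-0.03, 0.22, -0.16, -0.06, 0.29, 0.04] , | end [415.1  12.1  26.1]
```

View pics/w4.png

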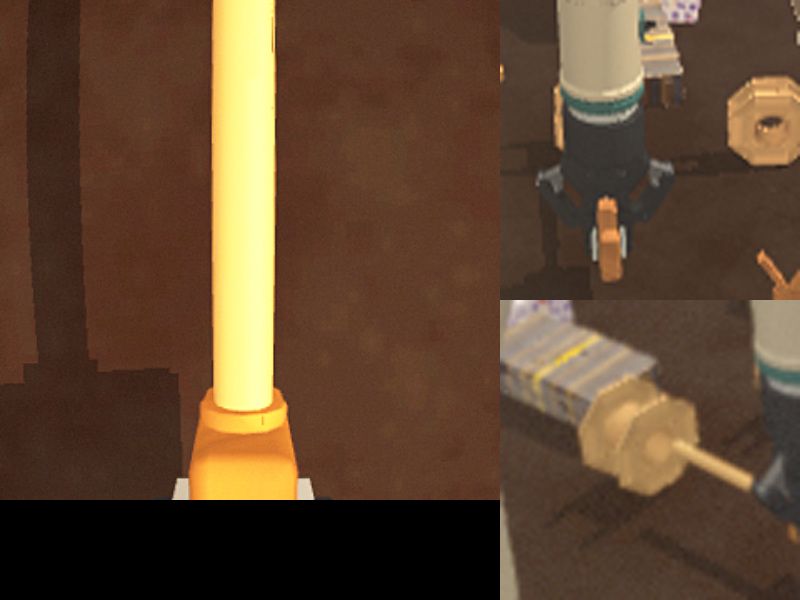

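```bash
python3 - <<'E'
from h import *
np.set_printoptions(precision=1,suppress=True)
r,s,t=pickle.load(open("w4.pkl","rb"))
P=np.array([[426.8,197.1,56],[431.7,215.7,45],[433.9,242.6,45]],float)
q=cv2.projectPoints(P,t["rvec"],t["tvec"],t["mtx"],None)[0].reshape(-1,2)
print("pred tip, bore front, centre",q)
im=t["image"];hsv=cv2.cvtColor(im,cv2.COLOR_RGB2HSV)
# wide flange octagon: hull of wood pixels, and bore (darker) centre
c=im[195:250,205:265]; c=cv2.resize(c,None,fx=10,fy=10,interpolation=cv2.INTER_CUBIC)
cv2.imwrite("pics/w4b.png",c[:,:,::-1])
E
```

```text
pred tip, bore front, centre [[234.1 218.2]
 [231.5 218.2]
 [226.1 215.3]]
```

View pics/w4b.png

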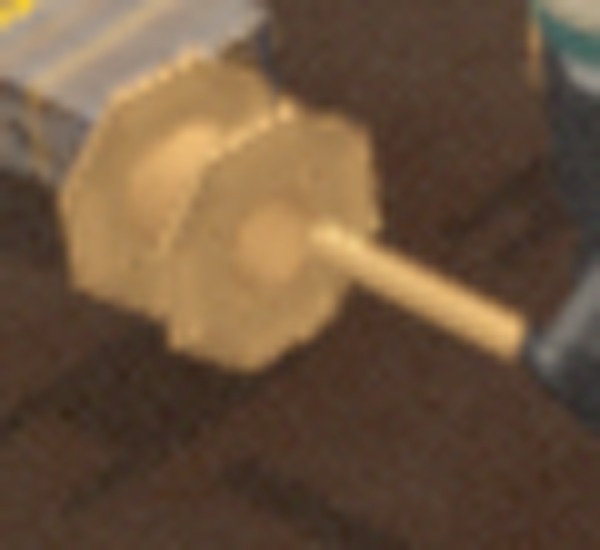

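The tip is in front of the bore: tip at (236.5,218), bore at (232,219.4), within a few mm of the prediction, and the bore clearance is 11 mm. Align, then thread.

apply_moves(
  commands=[
    [[-0.06,0.27,-0.1,-0.06,0.29,0.04],[0,0,0,0,0,0]],
  ],
)

```text
clock: 5.65
eef_pos: [418.7, 10.2, 29.3]
tool_rot: [-1.576, -0.008, -0.088]
force: [-0.2, -0.3, -0.6]
width: 19.4
```

```bash
python3 plan.py -4.7 414.2 14 24 422.4 114 24
```

```text
at [418.7  10.2  29.3] [-90.29  -0.45  -5.04] F [-0.2 -0.3 -0.6] t 5.65 w 19.4
[-0.12, 0.13, 0.09, 0.06, -0.07, 0.09] , | end [414.2  14.1  24.1]
[-0.0, 0.0, 0.97, -0.0, 0.0, 0.0] , [-0.0, 0.0, 0.97, -0.0, 0.0, 0.0] , [-0.0, 0.0, 0.56, -0.0, 0.0, 0.0] , | end [422.4 113.8  24.1]
```

apply_moves(
  commands=[
    [[-0.12,0.13,0.09,0.06,-0.07,0.09],[-0.05,0.03,0,0,0,0],[0,0,0.1,0,0,0]],
  ],
)

```text
clock: 5.9
eef_pos: [416.0, 16.0, 27.4]
tool_rot: [-1.573, -0.001, -0.085]
force: [-0.1, -0.3, -0.8]
width: 19.5
```

```bash
python3 plan.py -4.7 422.4 114 24
```

```text
at [416.   16.   27.4] [-9.012e+01 -7.000e-02 -4.860e+00] F [-0.1 -0.3 -0.8] t 5.9 w 19.5
[-0.02, 0.03, 0.97, 0.02, -0.03, 0.01] , [-0.02, 0.03, 0.97, 0.0, -0.0, 0.0] , [-0.0, 0.02, 0.52, 0.0, -0.0, 0.0] , | end [422.6 114.2  24.1]
```

apply_moves(
  commands=[
    [[-0.03,0.04,0.5,0,0,0],[-0.02,0.03,0.5,0,0,0],[0,0,0.2,0,0,0]],
  ],
)

```text
clock: 6.15
eef_pos: [419.2, 64.0, 26.0]
tool_rot: [-1.573, -0.004, -0.09]
force: [0.7, 0.3, -0.8]
width: 19.4
```

```bash
python3 plan.py -4.7 422.4 114 24; python3 - <<'E'
from h import *
from cell import eyes
t=eyes.get_image("scene"); w=eyes.get_image("wrist"); pickle.dump((t,w),open("w5.pkl","wb"))
c=cv2.resize(t["image"][190:250,200:270],None,fx=8,fy=8,interpolation=cv2.INTER_CUBIC)
d=cv2.resize(w["image"][0:200,240:400],(240,300))
o=np.zeros((480,800,3),np.uint8);o[:,:560]=c;o[:300,560:]=d
cv2.imwrite("pics/w5.png",o[:,:,::-1])
E
```

```text
at [419.2  64.   26. ] [-90.15  -0.22  -5.15] F [ 0.7  0.3 -0.8] t 6.15 w 19.4
[-0.03, 0.04, 0.97, 0.03, -0.09, 0.04] , [-0.0, 0.01, 0.28, -0.0, -0.0, 0.0] , | end [422.4 113.9  23.9]
```

View pics/w5.png

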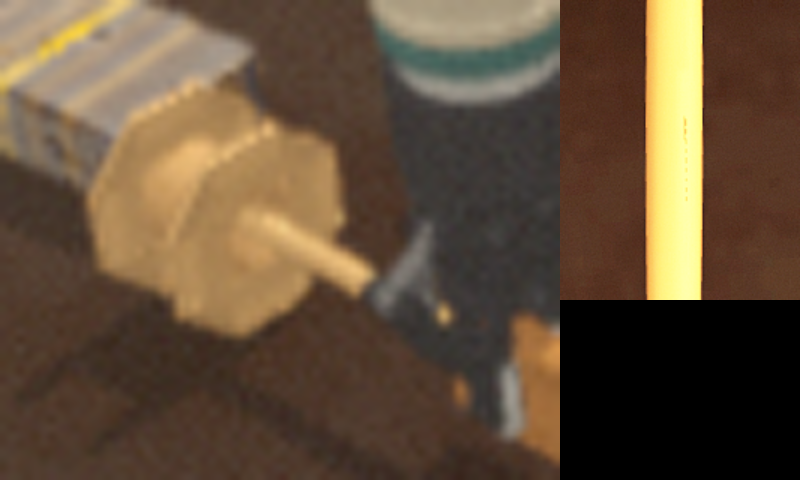

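The rod has entered the bore (enters at crop (262,225), bore centre about (255,238)) with no contact force. Continue.

apply_moves(
  commands=[
    [[-0.03,0.04,0.5,0.03,-0.09,0.04],[-0.02,0,0.5,0,0,0],[0,0,0.1,0,0,0],[0,0,0,0,0,0]],
  ],
)

```text
clock: 6.58
eef_pos: [422.2, 105.4, 25.5]
tool_rot: [-1.575, -0.004, -0.083]
force: [-0.2, -0.9, -0.7]
width: 19.0
```

```bash
python3 plan.py -4.7 422.4 118 24; python3 plan.py -4.7 422.4 116 90
```

```text
at [422.2 105.4  25.5] [-90.23  -0.25  -4.76] F [-0.2 -0.9 -0.7] t 6.58 w 19.0
[-0.02, 0.04, 0.31, 0.05, -0.01, 0.05] , | end [422.4 117.8  23.9]
at [422.2 105.4  25.5] [-90.23  -0.25  -4.76] F [-0.2 -0.9 -0.7] t 6.58 w 19.0
[-0.01, -0.96, 0.15, 0.05, -0.01, 0.05] , [-0.0, -0.65, 0.11, -0.0, -0.0, -0.0] , | end [422.5 116.   89.9]
```

apply_moves(
  commands=[
    [[0,0.03,0.2,0.05,0,0.05],[0,0,0.1,0,0,0],[0,-0.2,0,0,0,0],[0,-0.3,0,0,0,0],[0,-0.4,0,0,0,0],[0,-0.4,0,0,0,0],[0,-0.3,0,0,0,0],[0,-0.1,0,0,0,0]],
  ],
)

```text
clock: 7.25
eef_pos: [422.1, 110.3, 94.1]
tool_rot: [-1.576, 0.004, -0.095]
force: [-0.1, -0.2, -2.5]
width: 19.1
```

apply_moves(
  commands=[
    [[0,0,0,0,0,0],[0,0,0,0,0,0],[0,0,0,0,0,0],[0,0,0,0,0,0]],
  ],
)

```text
clock: 7.58
eef_pos: [421.9, 109.0, 93.6]
tool_rot: [-1.577, 0.004, -0.097]
force: [-0.3, 1.4, -1.3]
width: 19.3
```

```bash
python3 plan.py -4.7 422 60 140; python3 - <<'E'
from h import *
from cell import eyes,readout
np.set_printoptions(precision=1,suppress=True)
s=readout.read_state();p=np.array(s["eef_pos"]);yaw=s["tool_rot"][2];ax=np.array([-np.sin(yaw),np.cos(yaw),0])
t=eyes.get_image("scene"); w=eyes.get_image("side"); pickle.dump((t,w),open("w6.pkl","wb"))
P=[p+[0,0,21.4]+ax*k for k in(78,105,132,179)]
P=np.array([P[0]-[0,0,11],P[1]-[0,0,11],P[2]-[0,0,11],P[3]])
for n,v in(("scene",t),("side",w)): 
  print(n,cv2.projectPoints(P,v["rvec"],v["tvec"],v["mtx"],None)[0].reshape(-1,2))
  hsv=cv2.cvtColor(v["image"],cv2.COLOR_RGB2HSV); m=cv2.inRange(hsv,(8,60,90),(28,255,255)); m[:, :150]=0
  nn,l,st,ce=cv2.connectedComponentsWithStats(m)
  for i in range(1,nn):
    if 150<st[i,4]<4000 and st[i,0]<400 and 100<st[i,1]<300: print(st[i],ce[i])
E
```

```text
at [421.9 109.   93.6] [-90.36   0.23  -5.55] F [-0.3  1.4 -1.3] t 7.58 w 19.3
[0.07, -0.67, -0.71, 0.07, -0.17, -0.05] , [0.04, -0.49, -0.51, 0.0, 0.0, 0.0] , | end [422.   60.2 140.2]
scene [[235.1 207. ]
 [229.6 204. ]
 [224.2 201.1]
 [214.4 193.3]]
[262 180  21  30 429] [272.1 194.4]
[ 191  183   48   37 1032] [218.2 201. ]
[251 206  12  21 185] [256.5 216.3]
[ 322  208   52   53 1215] [347.7 238.9]
[ 150  232  196  189 3341] [189.9 298.6]
[397 265  22  28 187] [405.4 282.6]
[ 220  281  375  199 2824] [407.  381.9]
side [[282.  182.3]
 [281.8 177.5]
 [281.5 172.8]
 [281.1 161.8]]
[150 146   8  86 375] [152.  193.3]
[295 155  16  31 188] [302.7 165.4]
[325 175  30  30 741] [339.7 189.7]
[279 180   9  29 205] [283.  194.4]
[395 219  31  48 354] [408.1 244.6]
[150 228  29  45 638] [159.6 248.6]
[ 331  231   40   66 1447] [350.1 269.4]
```

The force reading (about -1.5 N) and the image show the spool hanging on the rod, about 29 mm beyond rod_mid toward the tip. I'll move clear of the gift, set the spool down, push the rod deeper, and lift again.

apply_moves(
  commands=[
    [[0.02,0,-0.3,0.05,0,0],[0.03,0,-0.5,0,0,0],[0.03,0,-0.5,0,0,0],[0.03,0,-0.5,0,0,0],[0.02,0.2,-0.2,0,0,0],[0,0.3,0,0,0,0],[0,0.3,0,0,0,0],[0,0.2,0,0,0,0]],
  ],
)

```text
clock: 8.35
eef_pos: [420.0, 24.9, 50.8]
tool_rot: [-1.575, 0.004, -0.095]
force: [-0.1, -0.3, -2.4]
width: 19.0
```

```bash
python3 plan.py -5 418 28 24
```

```text
at [420.   24.9  50.8] [-90.23   0.2   -5.44] F [-0.1 -0.3 -2.4] t 8.35 w 19.0
[-0.05, 0.67, 0.08, 0.04, -0.09, -0.04] , | end [418.2  28.2  24. ]
```

apply_moves(
  commands=[
    [[0,0.2,0,0.04,0,0],[0,0.2,0,0,0,0],[0,0.15,0,0,0,0],[0,0.05,0,0,0,0]],
  ],
)

```text
clock: 8.68
eef_pos: [419.2, 23.9, 23.6]
tool_rot: [-1.572, 0.007, -0.098]
force: [-0.6, -0.6, 0.3]
width: 19.3
```

```bash
python3 plan.py -5.4 421.5 52 25.5
```

```text
at [419.2  23.9  23.6] [-90.05   0.38  -5.6 ] F [-0.6 -0.6  0.3] t 8.68 w 19.3
[-0.01, -0.05, 0.71, 0.01, -0.04, -0.08] , | end [421.5  52.2  25.6]
```

apply_moves(
  commands=[
    [[0,-0.03,0.3,0,0,-0.05],[0,0,0.3,0,0,0],[0,0,0.1,0,0,0],[0,0,0,0,0,0]],
  ],
)

```text
clock: 9.02
eef_pos: [422.0, 51.1, 23.8]
tool_rot: [-1.572, 0.004, -0.102]
force: [-0.3, 0.3, -0.9]
width: 19.4
```

```bash
python3 plan.py -5.4 421.5 52 25.5;python3 - <<'E'
from h import *
from cell import eyes
np.set_printoptions(precision=1,suppress=True)
w=eyes.get_image("wrist"); im=w["image"]; pickle.dump(w,open("w7.pkl","wb"))
hsv=cv2.cvtColor(im,cv2.COLOR_RGB2HSV); m=cv2.inRange(hsv,(8,70,120),(28,255,255))
for v in range(0,260,12):
    us=np.where(m[v,150:500])[0]; print(v,len(us),us[:1]+150,us[-1:]+150,end=" | ")
R,c,K=cam(w);print(c)
E
```

```text
at [422.   51.1  23.8] [-90.07   0.22  -5.84] F [-0.3  0.3 -0.9] t 9.02 w 19.4
[-0.01, -0.04, 0.02, 0.01, -0.09, -0.04] , | end [421.7  51.9  25.4]
0 248 [203] [450] | 12 162 [248] [409] | 24 145 [255] [399] | 36 145 [255] [399] | 48 145 [255] [399] | 60 145 [255] [399] | 72 145 [255] [399] | 84 145 [255] [399] | 96 145 [255] [399] | 108 224 [215] [438] | 120 312 [172] [483] | 132 50 [297] [482] | 144 37 [297] [334] | 156 35 [297] [334] | 168 34 [297] [334] | 180 34 [298] [334] | 192 34 [298] [333] | 204 33 [298] [333] | 216 35 [298] [333] | 228 34 [298] [333] | 240 48 [291] [340] | 252 54 [289] [342] | [430.8 125.7 166.9]
```

```bash
python3 - <<'E'
from h import *
np.set_printoptions(precision=0,suppress=True)
w=pickle.load(open("w7.pkl","rb")); im=w["image"]; R,c,K=cam(w)
g=np.array([422,51.1,0]);yaw=np.radians(-5.84);ax=np.array([-np.sin(yaw),np.cos(yaw),0]);lx=np.array([np.cos(yaw),np.sin(yaw),0])
def proj(P):
    q=R@(P-c); th=np.arctan2(np.hypot(q[0],q[1]),q[2]); return K[:2,2]+K[0,0]*th*q[:2]/np.hypot(q[0],q[1])
for off in(-10,0,10):
    f=g+ax*(105+off-27); b=g+ax*(105+off+27)
    print(off,"front top",proj(f+lx*-18.6+[0,0,90]),proj(f+lx*18.6+[0,0,90]),"front side",proj(f-lx*45+[0,0,63.6]),proj(f+lx*45+[0,0,63.6]),"rear top",proj(b-lx*18.6+[0,0,90]),proj(b+lx*18.6+[0,0,90]))
hsv=cv2.cvtColor(im,cv2.COLOR_RGB2HSV); m=cv2.inRange(hsv,(8,70,120),(28,255,255))
for u in(180,200,220,240,260,290,345,380,400,420,440,460,475): 
    vs=np.where(m[:200,u])[0]; print(u,vs[0],vs[-1], np.where(np.diff(vs)>1)[0].size, "Vgrad",(np.argsort(-np.abs(np.diff(cv2.GaussianBlur(hsv[:200,:,2],(5,5),0)[:,u].astype(int))))[:4]))
E
```

```text
-10 front top [223. 161.] [400. 161.] front side [160. 155.] [467. 156.] rear top [227. -73.] [397. -74.]
0 front top [222. 114.] [402. 113.] front side [158. 122.] [469. 122.] rear top [ 229. -106.] [ 395. -107.]
10 front top [222.  67.] [402.  66.] front side [158.  88.] [470.  88.] rear top [ 232. -136.] [ 392. -137.]
180 114 130 0 Vgrad [113 130 112 129]
200 111 129 0 Vgrad [110 109 129 128]
220 0 128 1 Vgrad [107 106 128 127]
240 0 127 1 Vgrad [104 105 127 103]
260 0 126 0 Vgrad [126 127 125 128]
290 0 126 0 Vgrad [125 126 124 127]
345 0 126 0 Vgrad [125 126 124 127]
380 0 126 0 Vgrad [126 127 125 128]
400 0 127 1 Vgrad [127 103 104 126]
420 0 128 1 Vgrad [128 105 104 127]
440 0 129 1 Vgrad [108 129 128 109]
460 112 131 0 Vgrad [112 130 111 131]
475 115 132 0 Vgrad [114 132 131 115]
```

The spool is now centred about 3 mm from rod_mid. Lift and carry toward the dispenser.

apply_moves(
  commands=[
    [[0,-0.2,0,0,0,0],[0,-0.3,0,0,0,0],[0,-0.4,0,0,0,0],[0,-0.5,0,0,0,0],[0,-0.6,0,0,0,0],[0,-0.6,0,0,0,0],[0,-0.5,0,0,0,0],[0,-0.3,0,0,0,0]],
  ],
)

```text
clock: 9.73
eef_pos: [419.1, 44.6, 163.5]
tool_rot: [-1.579, 0.011, -0.11]
force: [1.0, 0.6, -1.4]
width: 19.3
```

```bash
python3 plan.py 4 440 -220 170
```

```text
at [419.1  44.6 163.5] [-90.46   0.63  -6.3 ] F [ 1.   0.6 -1.4] t 9.73 w 19.3
[0.18, -0.02, -0.96, 0.04, -1.0, -0.07] , [0.1, -0.02, -0.97, 0.04, -1.0, -0.06] , [0.01, -0.02, -0.97, 0.0, -0.06, -0.0] , [0.01, -0.02, -0.97, 0.0, -0.0, -0.0] , [0.01, -0.03, -0.97, 0.0, -0.0, -0.0] , [0.01, -0.02, -0.97, 0.0, -0.0, -0.0] , [0.01, -0.02, -0.8, 0.0, -0.0, -0.0] , | end [ 440.  -219.9  169.9]
```

apply_moves(
  commands=[
    [[0.05,-0.02,-0.2,0.08,-0.1,-0.13],[0.08,-0.02,-0.4,0,-0.2,0],[0.08,-0.02,-0.55,0,-0.3,0],[0.06,-0.02,-0.6,0,-0.3,0],[0.05,-0.02,-0.6,0,-0.3,0],[0.04,-0.02,-0.6,0,-0.3,0],[0.03,-0.02,-0.6,0,-0.3,0],[0.02,-0.02,-0.6,0,-0.2,0]],
  ],
)

```text
clock: 10.4
eef_pos: [430.1, -126.5, 172.8]
tool_rot: [-1.57, -0.004, 0.082]
force: [-0.4, 0.1, -1.3]
width: 19.5
```

apply_moves(
  commands=[
    [[0.02,0,-0.6,0,0,0],[0.02,0,-0.6,0,0,0],[0.02,0,-0.5,0,0,0],[0.02,0,-0.4,0,0,0],[0,0,-0.2,0,0,0],[0,0,-0.05,0,0,0],[0,0,0,0,0,0]],
  ],
)

```text
clock: 10.98
eef_pos: [436.0, -234.7, 173.2]
tool_rot: [-1.575, -0.004, 0.068]
force: [-0.8, 0.3, -1.7]
width: 19.4
```

```bash
python3 plan.py 4 440 -240 170; python3 - <<'E'
from h import *
from cell import eyes
w=eyes.get_image("wrist"); im=w["image"]; s=eyes.get_image("side");t=eyes.get_image("scene"); pickle.dump((w,s,t),open("w8.pkl","wb"))
a=cv2.resize(im,(533,400)); 
b=cv2.resize(s["image"][200:310,290:400],(267,267),interpolation=cv2.INTER_CUBIC); c=cv2.resize(t["image"][200:270,310:390],(267,234),interpolation=cv2.INTER_CUBIC)
d=cv2.resize(im[230:330,440:640],(400,200))
o=np.zeros((600,800,3),np.uint8);o[:400,:533]=a;o[:267,533:]=b;o[267:501,533:]=c
cv2.imwrite("pics/w8.png",o[:,:,::-1])
E
```

```text
at [ 436.  -234.7  173.2] [-90.26  -0.25   3.92] F [-0.8  0.3 -1.7] t 10.98 w 19.4
[0.09, 0.08, -0.14, 0.05, -0.02, 0.05] , | end [ 440.  -240.1  170.1]
```

View pics/w8.png

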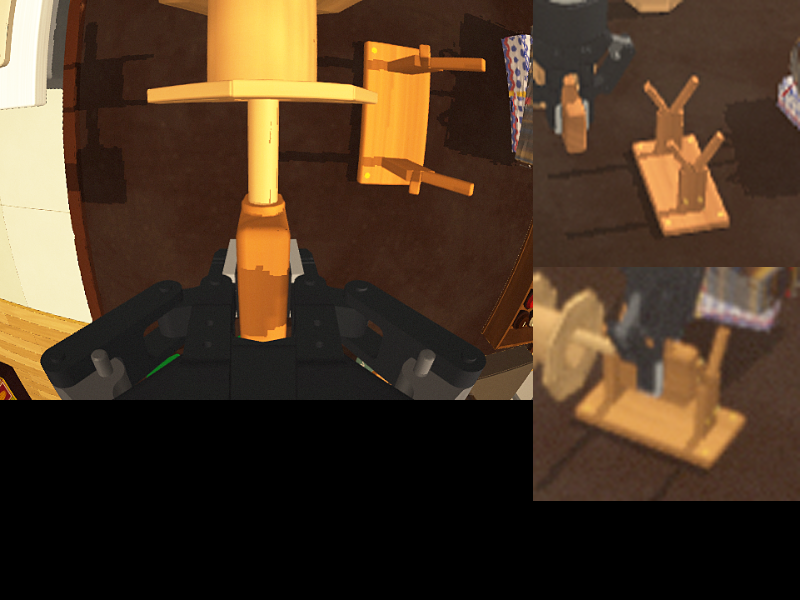

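In the wrist panel the dispenser base has corners (363,41), (358,183) and (413,186), and the prong tips are at (485,65), (473,189), (415,192) and (424,46). The spool hangs on the rod.

```bash
python3 - <<'E'
from h import *
np.set_printoptions(precision=1,suppress=True)
w,s,t=pickle.load(open("w8.pkl","rb")); k=640/533
im=w["image"]; hsv=cv2.cvtColor(im,cv2.COLOR_RGB2HSV); m=cv2.inRange(hsv,(8,70,120),(28,255,255))
L=[]
for v in range(120,212,6):
    if v>108:
        us=np.where(m[v,428:520])[0]
        if len(us): L.append(onz(w,(428+us[0],v),12,1)[:2])
L=np.array(L); 
for _ in range(3):
    f=np.polyfit(L[:,1],L[:,0],1); e=L[:,0]-np.polyval(f,L[:,1]); L=L[abs(e)<2]
print("left edge yaw",-np.degrees(np.arctan(f[0])),len(L),L[0],L[-1])
for n,p in dict(FL=(363,41),NL=(358,184),NR=(413,187),FR=(429,45)).items(): print(n,onz(w,(p[0]*k,p[1]*k),12,1))
for n,p in dict(tFR=(485,65),tNR=(473,189),tNL=(415,192),tFL=(424,46)).items(): print(n,onz(w,(p[0]*k,p[1]*k),116,1))
np.save("f.npy",f)
for n,p in dict(sFL=(363+10,50),sNL=(366,175)).items(): print("screw",n,onz(w,(p[0]*k,p[1]*k),12,1))
for x in (574,):
  yaw=np.radians(4.2)
  mid=np.array([x,-158]); e=mid[0]-np.polyval(f,mid[1]); print("stereo mid perp. dist from left edge (38 expected):",e*np.cos(yaw))
E
```

```text
left edge yaw 2.968000555977181 15 [ 531.3 -151. ] [ 535.  -223.4]
FL [526.8 -85.   12. ]
NL [ 537.3 -233.1   12. ]
NR [ 603.9 -231.3   12. ]
FR [603.1 -73.3  12. ]
tFR [ 598.  -104.8  116. ]
tNR [ 603.2 -203.7  116. ]
tNL [ 547.3 -210.4  116. ]
tFL [ 540.1 -104.5  116. ]
screw sFL [538.1 -92.6  12. ]
screw sNL [ 544.8 -222.7   12. ]
stereo mid perp. dist from left edge (38 expected): 41.88569888053562
```

The estimates agree: mid at about (572,-157), yaw 4°, base edge 148.5 mm against 150. The TCP target is (579,-262).

apply_moves(
  commands=[
    [[0.2,0,-0.05,0.05,0,0.05],[0.4,0,-0.1,0,0,0],[0.5,0,-0.13,0,0,0],[0.5,0,-0.15,0,0,0],[0.5,0,-0.15,0,0,0],[0.5,0,-0.15,0,0,0],[0.4,0,-0.1,0,0,0],[0.2,0,-0.05,0,0,0]],
  ],
)

```text
clock: 11.8
eef_pos: [575.4, -246.9, 171.3]
tool_rot: [-1.559, 0.004, 0.084]
force: [0.2, 1.0, -2.0]
width: 19.5
```

```bash
python3 plan.py 4 579.3 -262 130 579.3 -262 68
```

```text
at [ 575.4 -246.9  171.3] [-89.32   0.21   4.83] F [ 0.2  1.  -2. ] t 11.8 w 19.5
[0.06, 0.91, -0.35, -0.14, 0.17, -0.04] , [0.01, 0.12, -0.05, 0.0, -0.0, -0.0] , | end [ 579.4 -262.2  129.9]
[-0.0, 0.97, 0.0, 0.0, -0.0, -0.0] , [-0.0, 0.58, 0.0, 0.0, -0.0, -0.0] , | end [ 579.4 -262.2   67.9]
```

apply_moves(
  commands=[
    [[0.06,0,-0.3,-0.14,0.17,-0.04],[0.03,0,-0.1,0,0,0],[0,0,0,0,0,0],[0,0,0,0,0,0]],
  ],
)

```text
clock: 12.13
eef_pos: [583.8, -260.2, 169.4]
tool_rot: [-1.571, 0.001, 0.075]
force: [-0.2, 0.1, -1.9]
width: 19.6
```

```bash
python3 plan.py 4 579.3 -262 120; python3 - <<'E'
from h import *
from cell import eyes,readout
np.set_printoptions(precision=1,suppress=True)
st=readout.read_state(); g=np.array(st["eef_pos"]); yaw=st["tool_rot"][2]; pit=st["tool_rot"][0]+np.pi/2
ax=np.array([-np.sin(yaw),np.cos(yaw),0]); lx=np.array([np.cos(yaw),np.sin(yaw),0])
w=eyes.get_image("wrist"); im=w["image"];pickle.dump(w,open("w9.pkl","wb"));R,c,K=cam(w)
def proj(P):
    q=R@(P-c); th=np.arctan2(np.hypot(q[0],q[1]),q[2]); return K[:2,2]+K[0,0]*th*q[:2]/np.hypot(q[0],q[1])
hsv=cv2.cvtColor(im,cv2.COLOR_RGB2HSV)
for off in(-10,0,10):
    f=g+ax*(105+off-27)+[0,0,21.4-11+45]; print(off,proj(f-lx*18.6),proj(f+lx*18.6))
V=cv2.GaussianBlur(hsv[:,:,2],(5,5),0).astype(int)
for u in(250,270,360,380): print(u,np.argsort(-np.abs(np.diff(V[:200,u])))[:4])
E
```

```text
at [ 583.8 -260.2  169.4] [-9.001e+01  7.000e-02  4.310e+00] F [-0.2  0.1 -1.9] t 12.13 w 19.6
[-0.09, 0.97, -0.03, 0.0, 0.06, -0.01] , [-0.02, 0.27, -0.01, 0.0, 0.0, -0.0] , | end [ 579.5 -262.1  119.9]
-10 [235.  155.6] [391.  155.6]
0 [234.  114.1] [392.  113.9]
10 [233.6  72.8] [392.3  72.5]
250 [153 171 170 152]
270 [179 180 178 115]
360 [155 173 154 174]
380 [ 97  96 121  98]
```

The spool's offset is still about -2 mm. Lower it in stages.

apply_moves(
  commands=[
    [[-0.08,0.3,-0.03,0,0.05,0],[-0.03,0.4,0,0,0,0],[0,0.4,0,0,0,0],[0,0.2,0,0,0,0]],
  ],
)

```text
clock: 12.52
eef_pos: [578.5, -262.2, 119.2]
tool_rot: [-1.572, -0.003, 0.069]
force: [-0.8, 0.0, -1.3]
width: 19.2
```

```bash
python3 plan.py 4 579.3 -262 67; python3 - <<'E'
from h import *
from cell import eyes,readout
np.set_printoptions(precision=1,suppress=True)
st=readout.read_state(); g=np.array(st["eef_pos"]); yaw=st["tool_rot"][2]
ax=np.array([-np.sin(yaw),np.cos(yaw),0])
w=eyes.get_image("wrist"); im=w["image"];cv2.imwrite("pics/w10.png",im[:,:,::-1]);pickle.dump(w,open("w10.pkl","wb"));R,c,K=cam(w)
t=eyes.get_image("scene");cv2.imwrite("pics/t10.png",t["image"][:,:,::-1])
def proj(P):
    q=R@(P-c); th=np.arctan2(np.hypot(q[0],q[1]),q[2]); return K[:2,2]+K[0,0]*th*q[:2]/np.hypot(q[0],q[1])
y4=np.radians(4)
for a in(-50,50):
  for b in(-25,25):
    P=np.array([572,-157,116])+np.array([-np.sin(y4),np.cos(y4),0])*a+np.array([np.cos(y4),np.sin(y4),0])*b
    print("pred tip",a,b,proj(P))
print("rod at near cradle",proj(g+ax*55+[0,0,21.4]))
m=cv2.inRange(cv2.cvtColor(im,cv2.COLOR_RGB2HSV),(8,70,80),(28,255,255))
for v in range(130,330,10):
    r=np.flatnonzero(np.diff(np.r_[0,m[v]>0,0])); print(v,r.tolist())
E
```

```text
at [ 578.5 -262.2  119.2] [-90.06  -0.16   3.93] F [-0.8  0.  -1.3] t 12.52 w 19.2
[0.01, 0.97, 0.0, 0.01, -0.01, 0.03] , [0.01, 0.34, 0.01, 0.0, -0.0, 0.0] , | end [ 579.4 -261.8   66.8]
pred tip -50 -25 [253.5 175.1]
pred tip -50 25 [378.7 175. ]
pred tip 50 -25 [254.4 -59.2]
pred tip 50 25 [377.5 -59.1]
rod at near cradle [314.1 185.6]
130 [143, 144, 155, 156, 159, 161, 188, 189, 190, 191, 192, 194, 195, 196, 201, 202, 259, 320, 329, 372, 545, 628, 630, 631, 635, 639]
140 [191, 192, 230, 231, 258, 320, 330, 372, 463, 464, 543, 544, 545, 551, 570, 636]
150 [259, 320, 329, 371, 439, 440, 462, 464, 466, 468, 469, 470, 479, 480, 482, 483, 508, 509, 552, 557, 581, 590, 596, 636]
160 [171, 172, 174, 176, 178, 179, 238, 320, 329, 385, 425, 426, 429, 430, 433, 434, 437, 438, 443, 445, 458, 459, 474, 475, 484, 485, 492, 494, 496, 497, 502, 503, 510, 511, 513, 514, 518, 519, 520, 521, 522, 523, 583, 584, 622, 633]
170 [167, 168, 237, 320, 324, 325, 330, 392, 417, 419, 426, 427, 436, 437, 440, 441, 443, 444, 449, 450, 470, 471, 475, 476, 491, 493, 497, 498, 606, 610, 627, 630, 634, 635, 636,
[... 3522 characters left out ...]
, 602, 604, 605, 616, 619, 620, 624]
310 [59, 61, 170, 171, 173, 174, 199, 200, 201, 208, 212, 213, 219, 220, 284, 348, 382, 384, 399, 400, 401, 402, 425, 426, 427, 428, 439, 440, 454, 455, 458, 459, 495, 496, 521, 522, 555, 557, 561, 562, 565, 566, 577, 578, 581, 583, 584, 593, 594, 595, 604, 605, 611, 612, 613, 614, 616, 620]
320 [26, 27, 35, 36, 45, 47, 59, 60, 64, 65, 66, 67, 68, 69, 101, 102, 115, 116, 147, 148, 170, 171, 183, 184, 195, 200, 205, 206, 207, 208, 215, 216, 222, 223, 284, 348, 397, 398, 413, 414, 429, 430, 440, 441, 447, 448, 458, 459, 460, 461, 501, 502, 513, 514, 537, 538, 557, 558, 560, 561, 573, 574, 577, 590, 591, 592, 601, 602, 607, 608, 609, 610, 612, 616, 618, 627]
```

The near cradle spans columns 238–392 (centre 315) and the rod is centred on 316, so they're aligned. Lower.

apply_moves(
  commands=[
    [[0.01,0.3,0,0,0,0],[0.01,0.4,0,0,0,0],[0,0.3,0,0,0,0],[0,0.15,0,0,0,0],[0,0,0,0,0,0]],
  ],
)

```text
clock: 13.03
eef_pos: [581.3, -263.4, 73.3]
tool_rot: [-1.574, -0.007, 0.069]
force: [0.2, 0.1, -2.6]
width: 19.1
```

```bash
python3 plan.py 4 579.3 -262 64.5
```

```text
at [ 581.3 -263.4   73.3] [-90.18  -0.39   3.93] F [ 0.2  0.1 -2.6] t 13.03 w 19.1
[-0.05, 0.22, 0.04, 0.04, -0.01, 0.08] , | end [ 579.2 -261.9   64.5]
```

apply_moves(
  commands=[
    [[-0.06,0.12,0.04,0.04,0,0.08],[-0.01,0.08,0,0,0,0],[0,0,0,0,0,0]],
  ],
)

```text
clock: 13.28
eef_pos: [578.7, -262.2, 65.2]
tool_rot: [-1.571, -0.0, 0.068]
force: [0.4, -0.7, -1.8]
width: 19.1
```

```bash
python3 plan.py 4 579.3 -262 64
```

```text
at [ 578.7 -262.2   65.2] [-9.00e+01 -1.00e-02  3.92e+00] F [ 0.4 -0.7 -1.8] t 13.28 w 19.1
[0.02, 0.03, 0.0, 0.0, -0.02, 0.0] , | end [ 579.5 -262.2   64. ]
```

apply_moves(
  commands=[
    [[0,0.05,0,0,0,0],[0,0.02,0,0,0,0]],
  ],
)

```text
clock: 13.45
eef_pos: [578.4, -262.4, 64.0]
tool_rot: [-1.57, -0.001, 0.068]
force: [-1.2, -0.3, 2.9]
width: 19.3
```

apply_moves(
  commands=[
    [[0,0.03,0,0,0,0],[0,0,0,0,0,0]],
  ],
)

```text
clock: 13.62
eef_pos: [578.4, -262.4, 64.3]
tool_rot: [-1.569, -0.002, 0.067]
force: [-1.3, 1.0, 0.1]
width: 19.6
```

Contact: the cradles now carry the weight. Release.

apply_moves(
  commands=[
    [[0,0,0,0,0,0],[0,0,0,0,0,0],[0,0,0,0,0,0],[0,0,0,0,0,0],[0,0,0,0,0,0]],
  ],
  claw=60,
)

```text
clock: 14.03
eef_pos: [580.1, -263.3, 65.0]
tool_rot: [-1.572, -0.005, 0.068]
force: [-0.4, 0.1, -0.8]
width: 60.1
```

```bash
python3 plan.py 4 579 -262 200
```

```text
at [ 580.1 -263.3   65. ] [-90.05  -0.28   3.87] F [-0.4  0.1 -0.8] t 14.03 w 60.1
[-0.0, -0.97, 0.01, 0.01, -0.03, 0.06] , [-0.01, -0.97, 0.01, -0.0, 0.0, -0.0] , [-0.01, -0.97, 0.01, -0.0, 0.0, -0.0] , [-0.0, -0.46, 0.0, -0.0, 0.0, -0.0] , | end [ 579.  -262.1  199.8]
```

apply_moves(
  commands=[
    [[0,-0.4,0,0,0,0],[0,-0.7,0,0,0,0],[0,-0.9,0,0,0,0],[0,-0.9,0,0,0,0],[0,-0.9,-0.3,0,0,0],[0,-0.5,-0.3,0,0,0],[0,0,0,0,0,0]],
  ],
)

```text
clock: 14.62
eef_pos: [579.8, -286.2, 240.9]
tool_rot: [-1.569, 0.002, 0.069]
force: [0.6, -1.3, 0.4]
width: 59.7
```

```bash
python3 - <<'E'
from h import *
from cell import eyes,readout
np.set_printoptions(precision=1,suppress=True)
w=eyes.get_image("wrist"); im=w["image"];cv2.imwrite("pics/fin.png",im[:,:,::-1])
print(readout.read_state()["eef_pos"])
m=cv2.inRange(cv2.cvtColor(im,cv2.COLOR_RGB2HSV),(8,70,110),(28,255,255))
m=cv2.morphologyEx(m,cv2.MORPH_OPEN,np.ones((5,5)))
n,l,st,ce=cv2.connectedComponentsWithStats(m)
for i in range(1,n):
    if st[i,4]>400: print(st[i])
# runs around image centre with ray points at z=85 (rod axis) / rows
for v in range(10,400,10):
    d=np.diff(np.r_[0,(m[v]>0).astype(int),0]); a=np.flatnonzero(d==1);b=np.flatnonzero(d==-1)
    o=[(int(x),int(y)) for x,y in zip(a,b) if y>220 and x<420 and y-x>8]
    if o: print(v,o,[onz(w,((x+y)/2,v),85,1)[:2] for x,y in o])
R,c,K=cam(w)
def proj(P):
    q=R@(P-c); th=np.arctan2(np.hypot(q[0],q[1]),q[2]); return K[:2,2]+K[0,0]*th*q[:2]/np.hypot(q[0],q[1])
y=np.radians(4);ax=np.array([-np.sin(y),np.cos(y),0]);lx=np.array([np.cos(y),np.sin(y),0]);M=np.array([572,-157,0])
for k,(s,x,z) in dict(gripEndTop=(-138,0,107),gripRodEnd=(-72,0,107),tip=(74,0,85),nearV=(-50,25,116),farV=(50,25,116),flFront=(-27,-18.6,119),flBack=(27,-18.6,119),flSideF=(-27,45,92),flSideFL=(-27,-45,92)).items(): print(k,proj(M+ax*s+lx*x+[0,0,z]))
E
```

```text
[ 579.5 -284.6  239.2]
[  260     0   115   236 14359]
[499  90  42  28 765]
[548  93  27  37 652]
[567 186  62  24 687]
[580 229  37  44 927]
[245 273  17  45 474]
[526 287  37  44 795]
[617 325  23  60 736]
[   0  341   70  107 5101]
[ 315  370   56   39 1714]
[ 572  381   68   93 3034]
[437 417  39  25 797]
10 [(291, 324), (325, 346)] [array([ 561.5, -115.7]), array([ 583.7, -114. ])]
20 [(280, 322), (336, 357)] [array([ 557. , -124.8]), array([ 593., -122.])]
30 [(262, 374)] [array([ 571.1, -132.6])]
40 [(261, 372)] [array([ 570.5, -141.2])]
50 [(279, 357)] [array([ 572.3, -149.6])]
60 [(279, 356)] [array([ 572.4, -158. ])]
70 [(279, 356)] [array([ 573. , -166.2])]
80 [(279, 356)] [array([ 573.6, -174.4])]
90 [(260, 349), (355, 375)] [array([ 563.9, -183.2]), array([ 611.7, -179.2])]
100 [(279, 319), (323, 356)] [array([ 560.2, -191.6]), array([ 592.1, -189.3])]
110 [(278, 318), (322, 355)] [array([ 559.9, -199.7]), array([ 591.9, -197.4])]
120 [(273, 316), (317, 360)] [array([ 557.7, -207.9]), array([ 592.5, -205.4])]
130 [(278, 317), (322, 355)] [array([ 560.6, -215.8]), array(
[... 279 characters left out ...]
2, 329)] [array([ 578.3, -263.6])]
200 [(302, 328)] [array([ 578.4, -271.9])]
210 [(302, 328)] [array([ 579. , -280.3])]
220 [(301, 328)] [array([ 579.2, -288.9])]
230 [(302, 328)] [array([ 580.2, -297.5])]
280 [(250, 261)] [array([ 530.8, -347.1])]
290 [(249, 259)] [array([ 529.6, -357. ])]
300 [(247, 258)] [array([ 528.2, -367.3])]
310 [(245, 256)] [array([ 526.4, -377.9])]
370 [(337, 350)] [array([ 618.6, -439.9])]
380 [(319, 368)] [array([ 620. , -452.9])]
390 [(315, 371)] [array([ 621. , -466.6])]
gripEndTop [316.9 234.5]
gripRodEnd [317.  149.1]
tip [317.  -24.9]
nearV [352.1 119.8]
farV [351.8 -11.6]
flFront [290.5  87.5]
flBack [290.7  15.3]
flSideF [375.   92.1]
flSideFL [259.  92.]
```

The picture limit is reached, so I checked the last view by numbers. The grip end is at row 236 (predicted 234.5), and the front flange spans columns 260–375 at row 90 (predicted 259–375 at row 92). The grip keeps a constant width along its length, so the axle is level. I'll check for motion and hand in.

```bash
python3 - <<'E'
from h import *
from cell import eyes,readout,finish_job
a=eyes.get_image("wrist")["image"]
for _ in range(4): b=eyes.get_image("wrist")["image"]
print("moved px:",(np.abs(a.astype(int)-b)[:240,240:400].max(2)>60).sum(), "t",readout.read_state()["clock"])
t=eyes.get_image("scene")["image"]; m=cv2.inRange(cv2.cvtColor(t,cv2.COLOR_RGB2HSV),(8,60,90),(28,255,255))
m0=cv2.inRange(cv2.cvtColor(pickle.load(open("i0.pkl","rb"))["scene"]["image"],cv2.COLOR_RGB2HSV),(8,60,90),(28,255,255))
for q in(m0,m):
    c=cv2.moments(q[178:215,255:290]);print("narrow",c["m10"]/c["m00"],c["m01"]/c["m00"])
finish_job()
E
```

```text
moved px: 6451 t 14.9167
narrow 14.342059336823734 16.48865619546248
narrow 14.397887323943662 16.403169014084508
the job is handed in; nothing more can be done
```

I laid the wide spool on the axle's rod in both cradles, let go and handed the job in at about 15 s of the 61 s allowed. No verdict is reported, and one of my last checks was inconclusive.

What I did:
- **Grasp:** I gripped the wooden axle. The first grip was shallow because the arm crept upward, so I opened and took it again deeper.
- **Threading:** I put the rod through the wide spool's bore, stopping short of the gift box behind it. I then lifted the spool, carried it clear, set it down, pushed the rod deeper and lifted again. That centred the spool within about 3 mm of rod_mid.
- **Placing:** I lowered the rod until the cradles took the weight, opened the fingers and backed the gripper away.

Last checks:
- **Position:** In the last wrist view, the grip end and the front flange were within about 2 pixels of where they should be, and the axle was level. My 12 pictures were used up, so I checked this by numbers and did not see the final scene.
- **Narrow spool:** It had not moved, to within 0.1 pixel in the scene view.
- **Stillness (inconclusive):** The test compared two wrist pictures and flagged 6,451 changed pixels. The wrist camera rides on the arm, which may still have been settling, so this could be camera motion. My script handed in without waiting for the result, so I did not confirm that the spool and axle were at rest.

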